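# Pull the round-topped specimen out of the sprung rack

### The job

Three steel specimens stand on edge, wedged side by side in the narrow gap of the sprung rack. Take the one with the half-round top by the edge that sticks out, pull it straight up out of the gap and put it into the empty grey tray behind the one with the test blocks: lower it to the tray's floor before you let go (standing or lying does not matter afterwards). Leave the other two specimens where they are, seated in the rack.

Things in the scene. Friction and masses are not known exactly. Their poses are not given: they have to be found in the camera images.
- round_centre (a point): Centre (half-way up) of the specimen to take: steel plate 14 mm thick (own x), 44 wide (y), 72 tall (z up), 0.2 kg, half-round top of 22 mm radius. It stands in one of the three bays of the rack's 14 mm gap, foot 10 mm above the bench. Only its top 30 mm stick out: the rack ends 6 mm above this centre. It must rise 42 mm to leave the gap; springs nip it across its thickness with about 3 N.
- square_centre (a point): Centre (half-way up) of a specimen that stays: same steel, 14 x 44 x 72 mm, same axes, plain square top. The rack is fixed, 204 mm along the row of specimens (own y) by 56 mm, bays 62 mm apart, turned up to 10 degrees from the world axes; a rigid cheek on the +x side of the specimens, one sprung jaw for each on the -x side.
- tab_centre (a point): Centre (half-way up) of the other specimen that stays: same steel, 14 x 44 x 72 mm, same axes; the top 18 mm is narrowed to a tab 18 mm wide.
- tray_in (a point): Centre of the inner floor of the empty grey plastic tray, fixed on the bench behind the tray that holds the round test blocks: 120 x 140 mm outside (own x, y), walls 4 mm thick, rim 24 mm above the bench, inner floor 112 x 132 mm, about 4 mm above the bench; z up.
Things that resemble listed ones, but are neither listed nor needed, are in the scene too. Leave any purple look-alike of the part that bears round_centre alone.

How it is judged:
By the outcome, as a careful person would: the job done as asked, in the order asked, and still so for the second after the job is handed in, with the robot touching nothing.
It also fails if it takes over 43 s, if anything falls off the work surface, if the arm or the gripper's body presses on something with over 40 N, if the wrist force passes 120 N, or if a joint passes its speed limit or range.

### The arm

A 6-joint arm with a two-finger parallel gripper is mounted at the origin on a cart in front of the work surface, level with it; the furniture and walls round the work are solid. World frame = base frame: x ahead of the robot, y to its left, z up, the work surface at z = 0. Lengths are in m, angles in rad, forces in N, time in s.
With the tool pointing down it reaches from about 0.425 to 0.925 m from the base axis. Payload 12.5 kg.
Tool frame: the origin (TCP) lies at the centre of the arm's flange, where the gripper is bolted on; the fingertips stand 173 mm ahead of it and the grasp point (between the pads) lies 155 mm ahead of it; z points along the fingers, x is the direction in which the jaws open and shut, and the axes are right-handed (so a half turn about z gives the same grasp; the last joint's range is limited). The gripper opens to 85 mm and grips with 20 to 120 N. Pads are 22 mm wide; open, the fingers measure 114 mm over their backs; the gripper's body (76 mm by 85 mm) begins 54 mm behind the grasp point. The pads swing forward as they close: fully open they stand 13 mm farther back than shut.
Start: joints at [-1.319, 0.491, 1.559, -0, 1.092, -0.106], TCP at [0.219, -0.585, 0.405] pointing down, gripper open.
Joint ranges: [-3.1, 3.1], [-0.84, 2.19], [0.05, 2.79], [-1.13, 4.28], [0.06, 2.93], [-2.69, 2.69]. Speed limits (rad/s): [2.22, 2.22, 2.79, 3.14, 3.14, 3.14].

### API

Orientations are given as a rotation vector (axis times angle).
In Python, from plant import * gives the robot as it stands. The module is installed in compiled form; this text tells all that it offers.
- The arm moves only by the tool drive_tool, never from a script. Its argument "motion" is a list of rows, each a list of 7 numbers: the turn, a rotation vector about the tool's x, y, z in rad, then the shift along the tool's x, y, z in mm, then the gripper command: -1 is shut, 1 is fully open, values between are in proportion. A call has 1 to 20 rows; each row is the pose to reach, as a shift and turn from the pose commanded when the call began, along the tool's axes at that moment; what a row does not reach only later rows make up. A row lasts 1/8 s, in which the tool goes at most 62.5 mm and 10.7 degrees, less where a joint would pass 70% of its speed; a pose out of reach is approached as far as the arm can. A call with a gripper value outside its range is refused whole. The fingers move at their own pace and stop on an object; the grip force is fixed at half the most. Time passes only in rows, so rows that repeat a pose let the fingers close. It gives the time, the measured TCP pose, the force and the opening at its end, in the units of the state.
- sense(): the state, without advancing time (a new reading comes with each control period).
- snapshot(name): name is "scene" or "top" or "wrist"; returns a dict with "color" (420x560x3 uint8, red, green, blue), "intrinsics" (3x3 intrinsics, pixels), "k1" (the pictures are not rectified: a ray, as slopes to the right and down, at radius r is drawn at 1 + k1 r^2 times it, then the intrinsics apply), "R" (3x3) and "t" (3): a world point X has camera coordinates R X + t; the wrist camera has in their place "mount" (4x4, takes a point from camera to tool coordinates, whose origin is the TCP and whose axes are the tool frame's). Camera axes: x right, y down, z forward; pixel columns grow to the right and rows downward; lengths in m; the calibration is good to about 2 mm. A picture is of the moment at which its call begins: read the wrist's pose just before it. There is no depth.
- close_job(): hands the job in, once; it reports no verdict.
Trained networks look in a picture, given as the dict that the camera call returned (one of the last four; its "shot" number tells which), for a name from the list of things; names that differ only in an ending like _2 or _b are one class to them, and where a whole thing is asked for, a point or a joint stands for the part that bears it (a point fixed in the world has none). Each returns a list of dicts, best first, with "p" (0 to 1); they miss things now and then, are a little off and sometimes report something else, mostly with a low value. They report only what shows in the picture. A call takes as long as a camera call. They do not tell look-alikes from the thing itself.
- recognise(picture, label): "position" ([x, y, z] in m, in the coordinates of the camera as it stood for that picture, good to about 4 mm: the middle of the surface that is visible of it).
- tip_of(picture, label): "position" ([x, y, z] in m, in the coordinates of the camera as it stood for that picture, good to about 4 mm: a listed point, or the origin of a listed thing).
The state is a dict: "clock": time; "q": joint angles; "dq": joint speeds; "joint_torque": joint torques, N m; "position": TCP position; "tcp_rot": TCP orientation; "force": force on the tool from outside, world axes, zero at the start; "torque": the same for the moment, N m; "width": finger opening in m.
Only numpy, scipy, OpenCV 4.12 (cv2) and the standard library are available. Lean on these libraries where they do the work, as an engineer would, in place of code of your own. Each camera call takes 0.05 s, during which the arm holds its last target. There are 200 camera calls.

## Working session

There is one attempt and no reset: what is moved stays moved. The work goes in short steps, Python scripts to look and compute and a tool call to move; the robot and the scene stay as the last step left them, time stands still between calls to the robot, and variables do not carry over. Pictures are saved under pics/ and viewed, about 8 in all and at most 12, crops included, and the job is handed in when it is done.

Besides the shell and the picture viewer there is one more tool, called as name([rows], argument=value, ...), one row to a line, values as JSON. drive_tool: Moves the arm, as the interface text tells. Its arguments: {"type":"object","properties":{"motion":{"type":"array","items":{"type":"array","items":{"type":"number"}}}},"required":["motion"]}

```bash
mkdir -p pics; cat > h.py <<'E'
from plant import *
import numpy as np, cv2
from scipy.spatial.transform import Rotation as Rn
def cam(p,s):
    if "mount" in p:
        T=np.eye(4);T[:3,:3]=Rn.from_rotvec(s["tcp_rot"]).as_matrix();T[:3,3]=s["position"]
        C=T@np.array(p["mount"]);R=C[:3,:3].T;return R,-R@C[:3,3]
    return np.array(p["R"]),np.array(p["t"])
def toworld(p,s,c):
    R,t=cam(p,s);return R.T@(np.array(c)-t)
def pix(p,s,X):
    R,t=cam(p,s);c=R@np.array(X)+t;u=c[:2]/c[2];u=u*(1+p["k1"]*(u@u));K=np.array(p["intrinsics"]);return K[:2,:2]@u+K[:2,2]
def onplane(p,s,uv,z):
    R,t=cam(p,s);K=np.array(p["intrinsics"]);d=np.linalg.solve(K[:2,:2],np.array(uv)-K[:2,2]);u=d.copy()
    for _ in range(20):u=d/(1+p["k1"]*(u@u))
    r=R.T@np.r_[u,1];o=-R.T@t;return o+r*(z-o[2])/r[2]
def save(p,n,box=None,k=1):
    im=p["color"][...,::-1]
    if box:im=im[box[1]:box[3],box[0]:box[2]]
    cv2.imwrite("pics/"+n,cv2.resize(im,None,fx=k,fy=k,interpolation=cv2.INTER_CUBIC))
E
python3 - <<'E'
from h import *
np.set_printoptions(precision=4,suppress=True)
ims=[]
for n in ["scene","top"]:
    s=sense();p=snapshot(n);save(p,n+".png",k=1.4)
    for l in ["round_centre","square_centre","tab_centre","tray_in"]:
        for d in tip_of(p,l)[:4]:
            w=toworld(p,s,d["position"]);print(n,l,round(d["p"],2),w,pix(p,s,w))
print(s)
E
```

```text
scene round_centre 0.92 [ 0.4972 -0.278   0.051 ] [314.8062 231.34  ]
scene round_centre 0.88 [ 0.377  -0.3277  0.0392] [279.9587 271.424 ]
scene square_centre 0.74 [ 0.4784 -0.3991  0.0496] [356.2033 262.4294]
scene tab_centre 0.82 [ 0.4901 -0.3424  0.0469] [336.7274 248.1192]
scene tray_in 0.97 [ 0.5864 -0.0063  0.0065] [266.0243 195.6192]
top round_centre 0.72 [ 0.3819 -0.329   0.0365] [344.2555 258.0039]
top round_centre 0.68 [ 0.4928 -0.2783  0.0471] [318.6539 205.666 ]
top square_centre 0.8 [ 0.4776 -0.4036  0.0456] [378.3076 211.35  ]
top tab_centre 0.66 [ 0.4902 -0.339   0.0482] [347.569  206.0731]
top tray_in 0.96 [ 0.5802 -0.0129  0.0096] [197.557  172.8076]
top tray_in 0.62 [ 0.4754 -0.3991  0.0458] [376.2259 212.4399]
{'clock': 0.25, 'q': array([-1.3186,  0.4912,  1.5592, -0.    ,  1.0917, -0.1056]), 'dq': array([ 0.    , -0.0012,  0.0002,  0.0004,  0.0002,  0.0011]), 'joint_torque': array([ -0.0012, -61.7881, -26.1457,  -0.0001,   0.0026,  -0.    ]), 'position': array([ 0.2189, -0.5854,  0.4045]), 'tcp_rot': array([-2.581 ,  1.7905,  0.0006]), 'force': array([-0.5419,  0.0883, -0.6901]), 'torque': array([-0.0034,  0.0671,  0.016 ]), 'width': 0.0851743614479407}
```

View pics/scene.png

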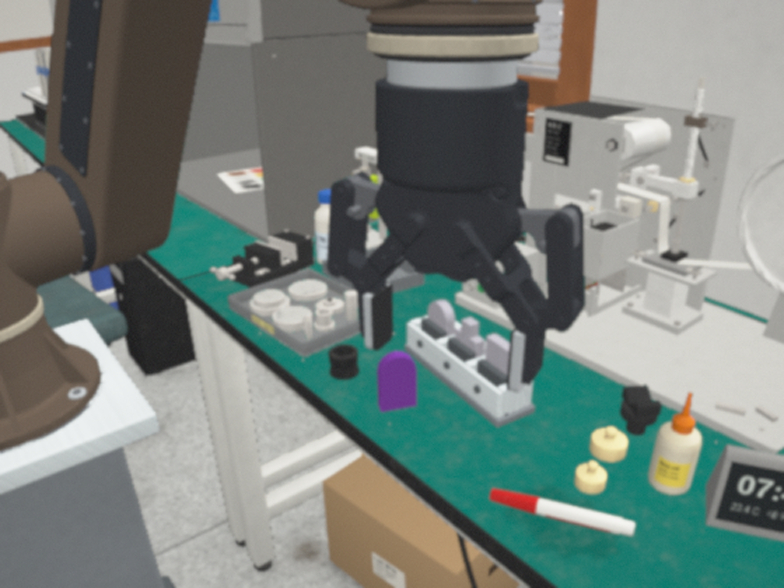

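View pics/top.png

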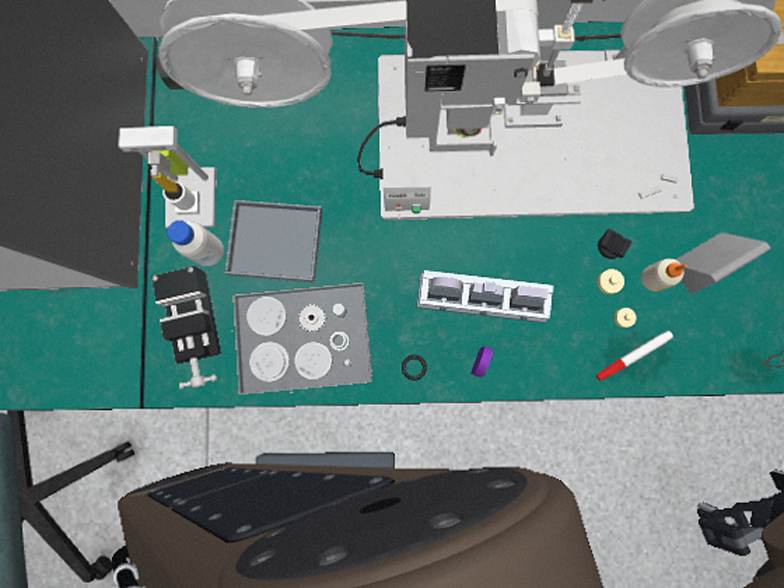

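Two "round" candidates, in raw pixels. The scene camera has a grey one in the rack's left bay at (315,231) and a purple one standing on the bench at (280,271). The grey one is the one to take: it stands in the rack gap, is steel, and has a half-round top. The purple one is the look-alike. The empty tray is at top (197,173), behind the tray with the blocks. I'll move over the rack and confirm with the wrist camera.

```bash
cat >> h.py <<'E'
def rel(pos,yaw):
    "tool pointing down, tool x at world angle yaw (deg)"
    s=sense();R0=Rn.from_rotvec(s["tcp_rot"]);a=np.radians(yaw)
    x=np.array([np.cos(a),np.sin(a),0]);z=np.array([0,0,-1.]);R1=Rn.from_matrix(np.c_[x,np.cross(z,x),z])
    return np.round((R0.inv()*R1).as_rotvec(),4),np.round(R0.inv().apply(np.array(pos)-s["position"])*1e3,1)
E
python3 - <<'E'
from h import *
s=sense();p=snapshot("wrist");print(np.round(p["mount"],3),p["intrinsics"])
x=Rn.from_rotvec(s["tcp_rot"]).apply([1,0,0]);print("toolx",x,np.degrees(np.arctan2(x[1],x[0])))
for y in (-7.6,172.4):print(y,rel([0.495,-0.278,0.36],y))
E
```

```text
[[ 1.     0.     0.     0.001]
 [-0.     0.962  0.273 -0.07 ]
 [-0.    -0.273  0.962  0.031]
 [ 0.     0.     0.     1.   ]] [[372.40243958   0.         282.96355092]
 [  0.         372.40243958 214.06435956]
 [  0.           0.           1.        ]]
toolx [ 3.50207805e-01 -9.36672026e-01  9.49397085e-05] -69.49997398830179
-7.6 (array([ 1.0000e-04, -1.0000e-04, -1.0804e+00]), array([-191.3, -366.3,   44.7]))
172.4 (array([-1.0000e-04, -1.0000e-04,  2.0612e+00]), array([-191.3, -366.3,   44.7]))
```

drive_tool([
  [0,0,-0.1,-18,-34,4,1],
  [0,0,-0.2,-36,-69,8,1],
  [0,0,-0.3,-54,-103,13,1],
  [0,0,-0.4,-72,-137,17,1],
  [0,0,-0.5,-90,-171,21,1],
  [0,0,-0.6,-108,-206,25,1],
  [0,0,-0.7,-125,-240,29,1],
  [0,0,-0.8,-143,-274,33,1],
  [0,0,-0.9,-161,-309,38,1],
  [0,0,-1.0,-177,-339,42,1],
  [0,0,-1.08,-191,-366,45,1],
  [0,0,-1.08,-191,-366,45,1],
  [0,0,-1.08,-191,-366,45,1],
  [0,0,-1.08,-191,-366,45,1],
])

```text
clock: 2.3
position: [0.4944, -0.279, 0.3599]
tcp_rot: [3.134, -0.211, 0.0]
force: [-0.2, 0.6, 0.4]
width: 0.0854
```

```bash
python3 - <<'E'
from h import *
np.set_printoptions(precision=4,suppress=True)
for k in range(2):
    s=sense();p=snapshot("wrist");
    for l in ["round_centre","square_centre","tab_centre","tray_in"]:
        for f in (tip_of,):
          for d in f(p,l)[:3]:
            w=toworld(p,s,d["position"]);print(f.__name__,l,round(d["p"],2),w,pix(p,s,w))
save(p,"wrist1.png",k=1.4);cv2.imwrite("w1raw.png",p["color"][...,::-1])
np.save("s1.npy",s,allow_pickle=True);np.save("p1.npy",p,allow_pickle=True)
print(s["clock"],s["position"],s["tcp_rot"],s["width"])
E
```

```text
call round_centre 0.66 [ 0.3804 -0.3312  0.0359] [159.8489 272.3332]
call square_centre 0.64 [ 0.4789 -0.4036  0.0468] [283.6451 338.7935]
call tab_centre 0.84 [ 0.49   -0.3397  0.0473] [286.6005 271.7708]
call round_centre 0.77 [ 0.3802 -0.3309  0.0389] [158.1451 274.0284]
call round_centre 0.58 [ 0.4974 -0.2768  0.0445] [285.1313 196.7226]
2.55 [ 0.4946 -0.2787  0.3598] [ 3.1344 -0.21    0.0002] 0.0856843886418424
```

View pics/wrist1.png

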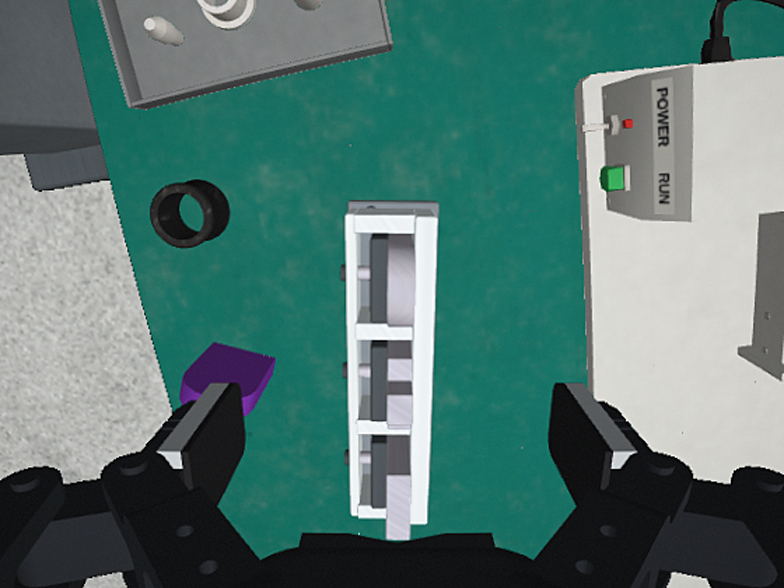

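```bash
python3 - <<'E'
from h import *
np.set_printoptions(precision=4,suppress=True)
s=np.load("s1.npy",allow_pickle=True).item();p=np.load("p1.npy",allow_pickle=True).item()
im=cv2.resize(p["color"][130:400,220:340,::-1],None,fx=5,fy=2.2,interpolation=cv2.INTER_CUBIC)
cv2.imwrite("pics/crop.png",im)
def line(r0,r1): pass
g=cv2.cvtColor(p["color"],cv2.COLOR_RGB2GRAY).astype(int)
for r in (175,190,205,215,262,270,290,345,360):print(r,g[r,242:316:1])
print(onplane(p,s,(250,153),.052),onplane(p,s,(312,153),.052),onplane(p,s,(304,372),.052),onplane(p,s,(256,370),.052))
E
```

```text
175 [ 88  87  83  75 122 218 248 244 242 241 241 240 219 186 183 160 139 144
 145 144 146 133  88  75  88  90  90  90  88  87  86  86  88  86  86  95
 104 102 100 101  97  98  99  97  96  95  96  94  94  95  92  90  85  91
 174 245 248 244 243 243 241 240 238 238 238 238 240 243 249 217 108  80
  87  88]
190 [ 84  69  54  47  70 196 251 246 241 241 241 243 228 153 116 113 107 109
 117 123 126 110  76  72  89  91  90  89  90  91  89  86  88  82 108 159
 182 179 179 180 180 178 178 176 176 175 174 174 178 178 176 173 173 172
 181 239 249 245 244 243 241 239 238 238 237 239 240 243 253 206  80  82
  87  85]
205 [ 92  95  96  91  78 179 248 246 240 239 239 244 224 179 187 164 141 145
 144 145 149 133  84  71  89  93  90  90  91  87  88  87  85  81 118 189
 209 205 201 203 202 203 201 201 201 200 201 201 201 202 203 200 199 199
 198 238 248 245 244 242 241 239 239 238 239 240 242 249 223 117  81  90
  90  90]
215 [ 87  88  92  90  71 175 246 246 240 239 238 244 226 177 187 163 139 144
 143 144 147 133  85  72  90  89  89  88  91  88  87  86  87  78 134 193
 202 201 200 201 202 202 201 198
[... 1057 characters left out ...]
4  85  85  83  74 106 229 247 241 242 243 242 217 182 131 112
 113 116 116 121 107  63  78  90  89  89  89  86  84  84  77  95 172 211
 207 209 208 208 206 206 206 204 204 203 200 200 199 202 203 188 234 244
 243 243 241 240 240 241 240 240 243 255 153  75  82  84  83  85  84  83
  84  84]
360 [ 82  83  82  84  82  83  79  80 171 248 244 242 243 212 123 134 135 132
 129 130 134 135 121  63  74  87  84  85  84  84  82  85  79  98 177 213
 203 200 200 201 201 203 205 205 207 207 206 204 202 199 200 234 240 242
 242 242 241 241 240 240 239 242 254 157  82  85  90  90  87  86  88  85
  84  86]
[ 0.4761 -0.2386  0.052 ] [ 0.5217 -0.2447  0.052 ] [ 0.4931 -0.4366  0.052 ] [ 0.4509 -0.4287  0.052 ]
```

View pics/crop.png

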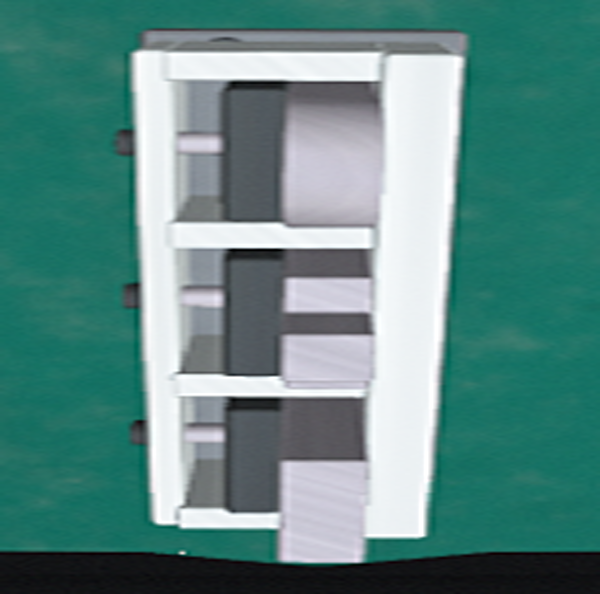

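Wrist crop: the bay at raw (286,200) holds a plate with a curved, half-round top. The tab, at (286,270), and the square one, at (285,345), are in the other bays. So the grey plate at (286,200) is the target. The purple one, at raw (160,270), stands outside the rack.

```bash
python3 - <<'E'
from h import *
np.set_printoptions(precision=4,suppress=True)
s=np.load("s1.npy",allow_pickle=True).item();p=np.load("p1.npy",allow_pickle=True).item()
P=[onplane(p,s,c,.052) for c in((296.3,190),(296.2,215),(294.7,262),(294.6,290),(293.6,345),(292.7,360))]
d=np.polyfit([q[1] for q in P],[q[0] for q in P],1);print("cheek yaw",np.degrees(np.arctan(-d[0])))
n=np.array([1,-d[0]])/np.hypot(1,d[0])
print("cheek-centre at y=-.277:",d[0]*-.277+d[1]-.007)
A=np.array([.0,0]);
for z in(.07,.082):
  for r in (205,):
    print(z,r,onplane(p,s,(276.3,r),z),onplane(p,s,(296.2,r),z))
# dividers centres at z .052 -> bay positions along y
for c in((260,236.5),(260,304.5)):print(onplane(p,s,c,.052))
y=np.degrees(0)
# model reproj
for yaw in(-7.6,):
  a=np.radians(yaw);X=np.array([np.cos(a),np.sin(a),0]);Y=np.array([-np.sin(a),np.cos(a),0])
  for c in([.4965,-.2775,.046],):
    for dx,dy,dz in((-.007,0,.036),(.007,0,.036),(-.007,.022,.014),(-.007,-.022,.014)):print(pix(p,s,np.array(c)+dx*X+dy*Y+[0,0,dz]))
  print(s["position"])
E
```

```text
cheek yaw -8.185638201692909
cheek-centre at y=-.277: 0.4988806919268005
0.07 205 [ 0.4909 -0.2761  0.07  ] [ 0.5051 -0.278   0.07  ]
0.082 205 [ 0.4915 -0.273   0.082 ] [ 0.505  -0.2748  0.082 ]
[ 0.4737 -0.3043  0.052 ]
[ 0.4646 -0.3638  0.052 ]
[274.1865 210.3314]
[294.536 210.308]
[274.6381 173.2747]
[275.0475 230.5853]
[ 0.4946 -0.2787  0.3598]
```

```bash
python3 -c "
from h import *
print(rel([.4985,-.277,.2295],-8.2))"
```

```text
(array([ 0.0001, -0.    ,  0.01  ]), array([  3.5,  -1.8, 130.2]))
```

drive_tool([
  [0,0,0.01,3.5,-2,20,1],
  [0,0,0.01,3.5,-2,50,1],
  [0,0,0.01,3.5,-2,80,1],
  [0,0,0.01,3.5,-2,105,1],
  [0,0,0.01,3.5,-2,120,1],
  [0,0,0.01,3.5,-2,130,1],
  [0,0,0.01,3.5,-2,130,1],
  [0,0,0.01,3.5,-2,130,0.2],
  [0,0,0.01,3.5,-2,130,-0.2],
  [0,0,0.01,3.5,-2,130,-0.4],
  [0,0,0.01,3.5,-2,130,-0.45],
  [0,0,0.01,3.5,-2,130,-0.45],
])

```text
clock: 4.3
position: [0.4986, -0.2768, 0.2298]
tcp_rot: [3.133, -0.224, 0.0]
force: [0.6, 0.0, 1.2]
width: 0.0234
```

```bash
python3 - <<'E'
from h import *
s=sense();p=snapshot("wrist");save(p,"wrist2.png",(130,60,450,420),1.8);print(s["position"],s["width"],s["force"])
print(rel([.4985,-.277,.2295],-8.2))
E
```

```text
[ 0.49857841 -0.27683028  0.22977142] 0.02344529285650245 [0.59986198 0.03902673 1.23184478]
(array([0.0001, 0.    , 0.0001]), array([-0. ,  0.2,  0.2]))
```

View pics/wrist2.png

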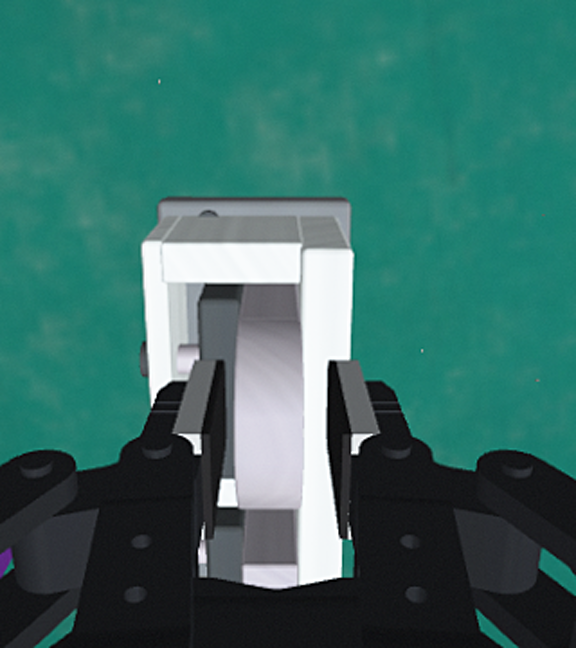

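The pads straddle the half-round plate. It sits about 1 mm to the left of the pad centre, so I'll shift 1 mm and close.

drive_tool([
  [0,0,0,-1,0,0,-0.45],
  [0,0,0,-1,0,0,-0.6],
  [0,0,0,-1,0,0,-1],
  [0,0,0,-1,0,0,-1],
  [0,0,0,-1,0,0,-1],
  [0,0,0,-1,0,0,-1],
])

```text
clock: 5.1
position: [0.4974, -0.2767, 0.2298]
tcp_rot: [-3.133, 0.224, 0.001]
force: [-4.4, 0.6, 5.6]
width: 0.0127
```

drive_tool([
  [0,0,0,0,0,-4,-1],
  [0,0,0,0,0,-10,-1],
  [0,0,0,0,0,-18,-1],
  [0,0,0,0,0,-26,-1],
  [0,0,0,0,0,-34,-1],
  [0,0,0,0,0,-42,-1],
  [0,0,0,0,0,-50,-1],
  [0,0,0,0,0,-60,-1],
  [0,0,0,0,0,-75,-1],
  [0,0,0,0,0,-90,-1],
  [0,0,0,0,0,-90,-1],
])

```text
clock: 6.48
position: [0.4977, -0.2767, 0.3212]
tcp_rot: [3.132, -0.224, 0.004]
force: [-0.1, 0.6, -1.8]
width: 0.013
```

```bash
python3 - <<'E'
from h import *
np.set_printoptions(precision=4,suppress=True)
s=sense();p=snapshot("wrist");a=cv2.resize(p["color"],(560,420));b=snapshot("scene")
for q in (b,p):
  for l in ["round_centre","square_centre","tab_centre"]:
    for d in tip_of(q,l)[:3]:
      w=toworld(q,s,d["position"]);print(l,round(d["p"],2),w,pix(q,s,w))
im=np.hstack([p["color"][120:,130:430],b["color"][60:360,200:420].repeat(1,0)])[...,::-1]
cv2.imwrite("pics/lift.png",cv2.resize(im,None,fx=1.5,fy=1.5,interpolation=cv2.INTER_CUBIC))
print(s["position"],s["width"],s["force"])
t=snapshot("top")
for d in tip_of(t,"tray_in")[:2]:print(d["p"],toworld(t,s,d["position"]))
save(t,"top2.png",(100,90,320,290),3)
E
```

```text
round_centre 0.96 [ 0.498  -0.2763  0.1414] [315.2933 185.0461]
round_centre 0.57 [ 0.3794 -0.3258  0.0375] [280.419  271.2803]
square_centre 0.94 [ 0.4779 -0.4004  0.0485] [356.5103 263.3968]
tab_centre 0.78 [ 0.4859 -0.34    0.0467] [333.9874 248.4995]
round_centre 0.92 [ 0.3794 -0.3291  0.0346] [139.3755 294.453 ]
round_centre 0.82 [ 0.4994 -0.2758  0.1349] [283.8479 263.8106]
square_centre 0.76 [ 0.4821 -0.4031  0.0465] [284.3637 368.9707]
square_centre 0.46 [ 0.4984 -0.2782  0.1323] [282.3128 266.5619]
[ 0.4977 -0.2767  0.3212] 0.012992853492320745 [-0.0575  0.5955 -1.8172]
0.74 [ 0.5827 -0.0156  0.0073]
```

View pics/lift.png

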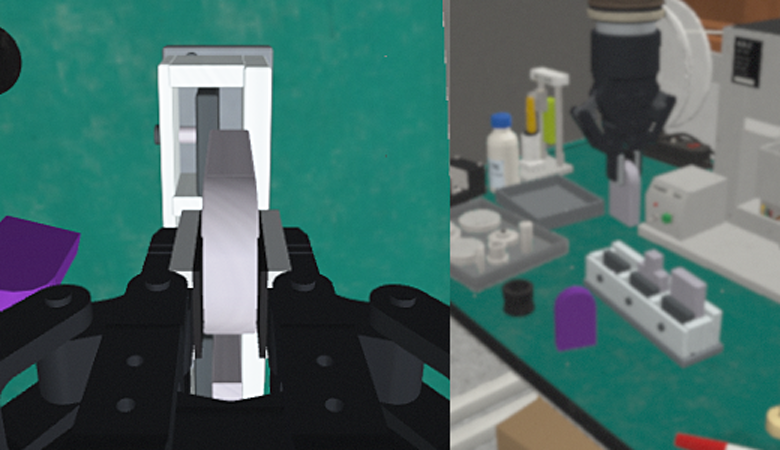

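View pics/top2.png

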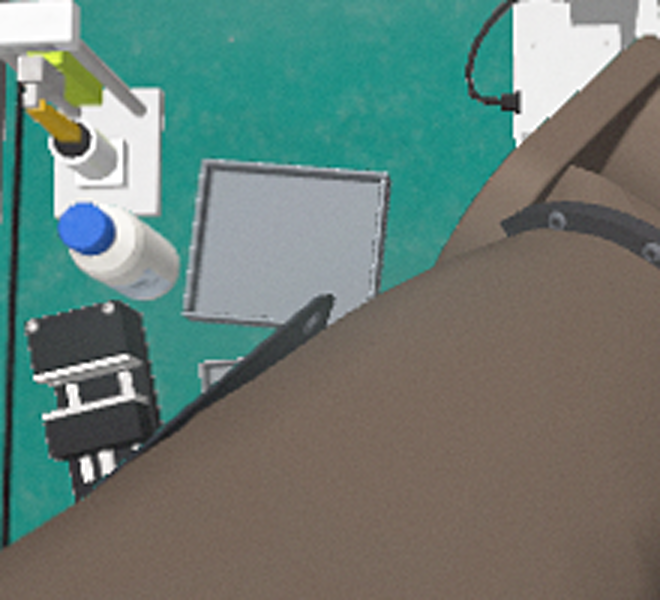

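The plate is out and held. The other two are still seated, and the tray is empty. I'll carry the plate across high, aiming slightly right of the tray centre to stay clear of the bottle.

```bash
python3 -c "
from h import *
print(rel([.582,-.025,.36],-5),rel([.582,-.025,.224],-5))"
```

```text
(array([-0.0001,  0.0003, -0.0558]), array([  47.7, -261.2,  -40.5])) (array([-0.0001,  0.0003, -0.0558]), array([  47.7, -261.1,   95.5]))
```

drive_tool([
  [0,0,0,0,0,-15,-1],
  [0,0,0,0,0,-30,-1],
  [0,0,0,2,-10,-40,-1],
  [0,0,-0.01,6,-32,-40,-1],
  [0,0,-0.015,11,-60,-40,-1],
  [0,0,-0.02,17,-92,-40,-1],
  [0,0,-0.03,23,-126,-40,-1],
  [0,0,-0.035,29,-160,-40,-1],
  [0,0,-0.04,35,-192,-40,-1],
  [0,0,-0.05,40,-220,-40,-1],
  [0,0,-0.056,44,-242,-40,-1],
  [0,0,-0.056,47,-255,-40,-1],
  [0,0,-0.056,48,-261,-40,-1],
  [0,0,-0.056,48,-261,-40,-1],
  [0,0,-0.056,48,-261,-40,-1],
])

```text
clock: 8.85
position: [0.5822, -0.0257, 0.3597]
tcp_rot: [3.138, -0.138, -0.0]
force: [0.6, -1.0, -2.2]
width: 0.013
```

```bash
python3 - <<'E'
from h import *
np.set_printoptions(precision=4,suppress=True)
s=sense();p=snapshot("wrist");b=snapshot("scene")
for q,l in ((b,"round_centre"),(p,"round_centre"),(p,"tray_in"),(b,"tray_in")):
    for d in tip_of(q,l)[:2]:
      w=toworld(q,s,d["position"]);print(l,round(d["p"],2),w,pix(q,s,w))
im=np.hstack([p["color"][120:],b["color"][60:360,140:360]])[...,::-1]
cv2.imwrite("pics/over.png",im)
print(s["clock"],s["position"],s["width"],s["force"]);print(rel([.582,-.025,.224],-5))
E
```

```text
round_centre 0.95 [ 0.3817 -0.3254  0.0353] [281.4218 271.8199]
round_centre 0.72 [ 0.5836 -0.0261  0.1808] [268.0421 126.3006]
round_centre 0.97 [ 0.5806 -0.0295  0.175 ] [278.7635 275.9593]
tray_in 0.72 [ 0.5861 -0.0093  0.0028] [285.0043 169.8473]
tray_in 0.89 [ 0.5885 -0.0061  0.009 ] [266.6539 194.4132]
8.85 [ 0.5822 -0.0257  0.3597] 0.012956780286620073 [ 0.5817 -1.05   -2.1523]
(array([ 0.0001, -0.    , -0.0001]), array([ -0.3,  -0.4, 135.7]))
```

View pics/over.png

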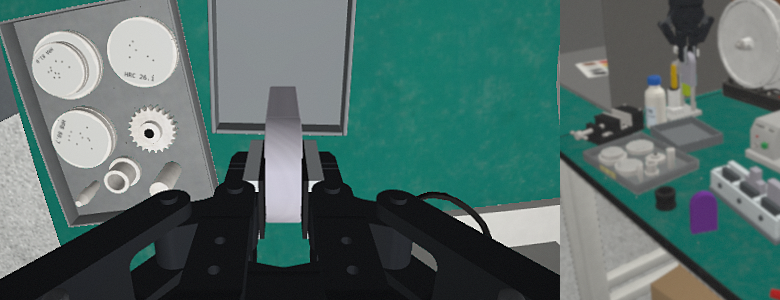

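```bash
python3 - <<'E'
from h import *
s=sense();p=snapshot("wrist")
for c in((213,253),(347,254)):print(onplane(p,s,c,.024))
E
```

```text
[ 0.51695388 -0.07335945  0.024     ]
[ 0.63449836 -0.08459811  0.024     ]
```

drive_tool([
  [0,0,0,0,-5,15,-1],
  [0,0,0,0,-5,40,-1],
  [0,0,0,0,-5,65,-1],
  [0,0,0,0,-5,90,-1],
  [0,0,0,0,-5,110,-1],
  [0,0,0,0,-5,122,-1],
  [0,0,0,0,-5,128,-1],
  [0,0,0,0,-5,131,-1],
  [0,0,0,0,-5,133,-1],
  [0,0,0,0,-5,134,-1],
  [0,0,0,0,-5,134,-1],
])

```text
clock: 10.58
position: [0.5827, -0.0202, 0.2259]
tcp_rot: [3.138, -0.137, 0.001]
force: [0.1, -0.2, -1.7]
width: 0.013
```

drive_tool([
  [0,0,0,0,0,1,-1],
  [0,0,0,0,0,1.5,-1],
  [0,0,0,0,0,2,-1],
  [0,0,0,0,0,2,-1],
])

```text
clock: 11.08
position: [0.5827, -0.0202, 0.2239]
tcp_rot: [3.139, -0.137, 0.0]
force: [-1.2, -0.2, 1.6]
width: 0.0128
```

drive_tool([
  [0,0,0,0,0,0.5,-1],
  [0,0,0,0,0,0.5,-1],
])

```text
clock: 11.32
position: [0.5827, -0.0202, 0.2238]
tcp_rot: [3.138, -0.136, 0.001]
force: [-2.9, -0.0, 7.4]
width: 0.0129
```

The plate is firmly on the floor, with 9 N of change. I'll open slowly, then go straight up.

drive_tool([
  [0,0,0,0,0,0,-0.6],
  [0,0,0,0,0,0,-0.5],
  [0,0,0,0,0,0,-0.3],
  [0,0,0,0,0,0,0],
  [0,0,0,0,0,0,0.3],
  [0,0,0,0,0,0,0.3],
  [0,0,0,0,0,-10,0.3],
  [0,0,0,0,0,-30,0.3],
  [0,0,0,0,0,-60,0.3],
  [0,0,0,0,0,-95,0.3],
  [0,0,0,0,0,-130,0.3],
  [0,0,0,0,0,-150,0.3],
  [0,0,0,0,0,-150,0.3],
])

```text
clock: 12.95
position: [0.5826, -0.0201, 0.375]
tcp_rot: [3.138, -0.137, 0.005]
force: [0.1, -0.8, -0.7]
width: 0.0556
```

```bash
python3 - <<'E'
from h import *
np.set_printoptions(precision=4,suppress=True)
s=sense();p=snapshot("wrist");b=snapshot("scene")
for q in (b,p):
  for l in ("round_centre","square_centre","tab_centre"):
    for d in tip_of(q,l)[:2]:
      w=toworld(q,s,d["position"]);print(l,round(d["p"],2),w,pix(q,s,w))
cv2.imwrite("pics/end.png",np.hstack([p["color"][60:,130:430],cv2.resize(b["color"][150:300,200:420],(528,360))])[...,::-1])
print(s["clock"],s["position"],s["width"],s["force"])
E
```

```text
round_centre 0.66 [ 0.5789 -0.019   0.0441] [266.1984 183.3478]
round_centre 0.56 [ 0.3815 -0.3267  0.0369] [281.7802 271.4023]
square_centre 0.97 [ 0.4805 -0.3977  0.0477] [356.3472 262.6583]
tab_centre 0.66 [ 0.4862 -0.3382  0.0478] [333.4085 247.4718]
round_centre 0.67 [ 0.5795 -0.0169  0.0389] [276.757  190.0737]
12.95 [ 0.5826 -0.0201  0.375 ] 0.05562999205617863 [ 0.1173 -0.7653 -0.6615]
```

View pics/end.png

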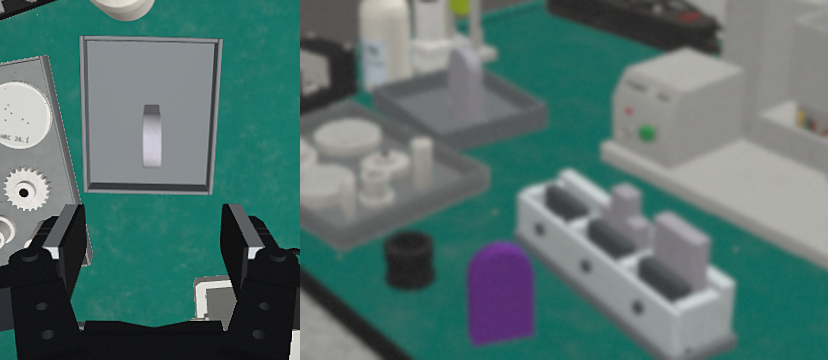

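The plate stands in the empty tray and the gripper is well clear. The tab and square specimens are still seated.

```bash
python3 -c "
from plant import *
print(close_job())"
```

```text
the job is handed in; nothing more can be done
None
```

The half-round specimen is now standing in the empty grey tray, and I've handed the job in at about 13 s of the 43 s allowed. I gripped it across its thickness, pulled it straight up out of the rack and lowered it until it pressed on the tray floor (about 9 N change in force). Then I opened the fingers and raised the tool 150 mm clear.

- **Plate in the tray:** the last pictures show it upright inside the tray. The networks put its centre at about (0.579, -0.018, 0.04), which fits a plate standing on the floor.
- **Other two specimens:** the tab and square specimens are still seated, within about 4 mm of where they were first measured. The purple look-alike was not moved.
- **Forces:** readings at the end of each move stayed below 8 N.
- **Disagreements:** the gripper read 13 mm on the 14 mm plate. On some wrist pictures the networks missed the tab or square specimen, and once reported the held plate as the square one; I went by the pictures there. No check failed.

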